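# Slide a test coupon under the stage clip of a contact-angle instrument

## Robot

A 6-joint arm with a two-finger parallel gripper is mounted at the origin on the work surface. World frame = base frame: x ahead of the robot, y to its left, z up, the work surface at z = 0. Lengths are in m, angles in rad, forces in N, time in s.
With the tool pointing down it reaches from about 0.275 to 0.825 m from the base axis. Payload 4.9 kg.
Tool frame: the origin (TCP) lies midway between the tips of the shut fingers; the grasp point (between the pads) lies 19 mm behind it; z points along the fingers, y is the line along which they close (so a half turn about z gives the same grasp; the last joint's range is limited). The gripper opens to 85 mm and grips with 20 to 120 N. Pads are 22 mm wide; open, the fingers measure 114 mm over their backs; the gripper's body (76 mm by 85 mm) begins 54 mm behind the grasp point. The pads swing forward as they close: fully open they stand 13 mm farther back than shut.
Start: joints at [-1.292, 0.326, -0.193, 1.052, 0, 1.437], TCP at [0.221, -0.504, 0.231] pointing down, gripper open.
Joint ranges: [-2.65, 2.65], [-0.97, 1.79], [-1.3, 1.35], [-1.93, 2.1], [-1.47, 1.37], [-3.14, 3.14]. Speed limits (rad/s): [2.57, 2.57, 3.14, 3.14, 3.14, 3.14].

## Interface

Orientations are given as a unit quaternion [w, x, y, z].
In Python, from plant import robot, imaging gives the robot as it stands. The module is installed in compiled form; this text tells all that it offers.
- The arm moves only by the tool move_arm, never from a script. Its argument "targets" is a list of rows, each a list of 3 entries, a list of its own where there are three numbers: the closure, from -1 (fully open) to 1 (shut), so that 0 is half open, then the shift along the tool's x, y, z in mm, then the turn about the tool's z in degrees. A call has 1 to 20 rows; each row is the pose to reach, as a shift and turn from the pose commanded when the call began, along the tool's axes at that moment; what a row does not reach only later rows make up. A row lasts 1/8 s, in which the tool goes at most 62.5 mm and 10.7 degrees, less where a joint would pass 70% of its speed; a pose out of reach is approached as far as the arm can. A call with a gripper value outside its range is refused whole. The fingers move at their own pace and stop on an object; "force" is the grip in N (left out, the last holds). Time passes only in rows, so rows that repeat a pose let the fingers close. It gives the time, the measured TCP pose, the force, the opening and the grip force at its end, in the units of the state.
- robot.state(): the state, without advancing time (a new reading comes with each control period).
- imaging.get_image(name): name is "side" or "top"; returns a dict with "image" (480x640x3 uint8, red, green, blue), "range_z" (480x640 float32, m along the optical axis (not along the pixel's ray), 0 where there is no reading), "vfov" (degrees; the focal length in pixels is half the picture's height over the tangent of half this angle, whatever the lens; pixels are square), "cx", "cy" (the principal point, pixels), "k1" (the pictures are not rectified: a ray, as slopes to the right and down, at radius r is drawn at 1 + k1 r^2 times it, then the intrinsics apply), "world_from_camera" (4x4, takes a point from camera to world coordinates). Camera axes: x right, y up, looking along -z (the intrinsics and any distortion apply to the point x, -y, -z); pixel columns grow to the right and rows downward; lengths in m; the calibration is good to about 2 mm. A picture is of the moment at which its call begins.
- robot.sign_off(): hands the job in; it is judged then, once.
The state is a dict: "clock": time; "joint_pos": joint angles; "joint_velocities": joint speeds; "joint_efforts": joint torques, N m; "tool_pos": TCP position; "ee_rot": TCP orientation; "wrist_force": force on the tool from outside, world axes, zero at the start; "moment": the same for the moment, N m; "grip_width": finger opening in m; "finger_force": force on a finger pad.
Only numpy, scipy, OpenCV 4.12 (cv2) and the standard library are available. Lean on these libraries where they do the work, as an engineer would, in place of code of your own. Each camera call takes 0.05 s, during which the arm holds its last target. There are 200 camera calls.

## Task

The ceramic coupon lying loose on the black stage of the contact-angle instrument is to be clamped for measuring. With one fingertip hold the spring clip's thumb lever down so that its jaw stands open, with the other fingertip push the coupon in beneath the jaw roughly in the middle, until its leading edge is flush against the stop behind it, then let the lever up so that the clip grips the coupon. The coupon is only pushed along the stage, never lifted, and everything else on the bench stays where it stands.

Things in the scene. Friction and masses are not known exactly. Their poses are not given: they have to be found in the camera images.
- instrument: Contact-angle instrument, fixed. Origin on the bench under the middle of the stage; +x along the stage from its open front (robot side) to the clip, +y to the camera, +z up. Black stage plate 100 mm (x -51 to 49) by 84 mm, level top 75 mm above the bench. Base beam 90 by 460 mm (along y), 22 mm high. Camera and lens from y = 95 mm outwards, 104 mm high; back light from y = -129 mm outwards, 116 mm high.
- column (a point): Foot of the instrument's upright steel dosing column (18 mm across, 212 mm tall), on the bench. Its arm with the syringe is swung back to +x and reaches 115 mm behind it, 83 to 240 mm above the bench.
- stop (a point): Middle of the front face of the stop, at stage-top level; axes as the instrument's. The stop is a fixed aluminium rib across the stage, 50 mm wide, 4 mm thick, 4.5 mm high; the coupon's leading edge comes to rest against its front face. The stage plate ends 11 mm behind this point (+x).
- pin (a point): Middle of the clip's pin, fixed, 6 mm behind (+x) the stop's front face and 9 mm above the stage; the clip rocks on it about the instrument's y axis. It sits between two aluminium ears 17 to 20 mm to either side, 10 mm long (x), 13 mm high above the stage.
- clip (a joint): Angle (rad) of the spring-steel clip on its pin, growing as the lever is pressed: 0 jaw shut on the bare stage, about 0.32 gripping the coupon, 0.6 limit. A return spring shuts it when let go: 0.075 N m at 0, 0.15 N m at 0.5 (6 N at the middle of the lever). At 0.5 the gap under the jaw is 9.5 mm. A coupon pushed at the shut jaw is blocked.
- jaw (a point): Middle of the clip's jaw, on the axis of its rolled lip (4 mm thick, 30 mm wide), moving with the clip. Shut, it is 12 mm in front of the stop and 2 mm above the stage; it swings up, and 1.3 mm forward at most, as the lever is pressed.
- lever (a point): Middle of the top face of the clip's thumb lever, moving with it: a smooth flat steel plate 30 mm wide, 34 mm long. At rest it slopes up away from the jaw by 0.5 rad. At clip angle 0.5 it is level, 14 to 48 mm behind the stop's face, its top 2 mm above stage level and beyond the stage's end, so both fingertips can work at one height. A fingertip may slide along it.
- coupon: Flat white ceramic test coupon lying loose on the stage in front of the clip: 36 mm (its x, the way it is pushed) by 56 mm (its y) by 6 mm thick, about 30 g. Origin at the centre of its underside. At the start its leading edge is 22 to 36 mm short of the stop, up to 7 mm to one side and up to 0.2 rad askew.
- spare_coupon: A second coupon of the same size lying on the bench in front of the instrument, not to be used. Origin at the centre of its underside.
- vial: Small capped glass vial, 22 mm across, 42 mm tall, standing on the base beam (22 mm above the bench) between stage and camera. Origin at the centre of its base.
- beaker: Glass beaker, 52 mm across, 68 mm tall, on the bench near the instrument. Origin at the centre of its base.
- reagent_bottle: Amber reagent bottle with black cap, 54 mm across, 105 mm tall, on the bench near the instrument. Origin at the centre of its base.
- flask: Conical glass flask, 70 mm across the base, 93 mm tall, on the bench near the instrument. Origin at the centre of its base.
- petri_dish: Open glass dish, 90 mm across, 14 mm tall, on the bench in front of the instrument. Origin at the centre of its base.
- tweezers: Steel tweezers lying on the bench, about 130 mm long, 8 mm high. Origin at the middle, on the bench.
There are look-alikes about, which are no part of the job. Leave any pink or purple look-alike of the coupon alone.

How it is judged:
By the outcome, as a careful person would: the job done as asked, in the order asked, and still so for the second after the job is handed in, with the robot touching nothing.
It also fails if it takes over 45 s, if anything falls off the work surface, if the arm or the gripper's body presses on something with over 40 N, if the wrist force passes 120 N, or if a joint passes its speed limit or range.

## Working session

There is one attempt and no reset: what is moved stays moved. The work goes in short steps, Python scripts to look and compute and a tool call to move; the robot and the scene stay as the last step left them, time stands still between calls to the robot, and variables do not carry over. Pictures are saved under pics/ and viewed, at most 10 in all, crops included, and the job is handed in when it is done.

Besides the shell and the picture viewer there is one more tool, called after "Emit:" as name(argument=value, ...) on one line, values as JSON. move_arm: Moves the arm, as the interface text tells. Its arguments: {"type":"object","properties":{"targets":{"type":"array","items":{"type":"array"}},"force":{"type":"number"}},"required":["targets"]}

```bash
mkdir -p pics; cat > h.py <<'E'
import numpy as np, cv2
from plant import robot, imaging
def grab(n):
    d=imaging.get_image(n); np.savez(f'{n}.npz',**d); return d
def cloud(d):
    H,W=d['range_z'].shape; f=H/2/np.tan(np.radians(d['vfov'])/2)
    u,v=np.meshgrid(np.arange(W),np.arange(H))
    p=np.stack([u,v],-1).reshape(-1,1,2).astype(np.float64)
    K=np.array([[f,0,d['cx']],[0,f,d['cy']],[0,0,1.]])
    q=cv2.undistortPoints(p,K,np.array([float(d['k1']),0,0,0])).reshape(H,W,2)
    z=d['range_z']; P=np.stack([q[...,0]*z,-q[...,1]*z,-z,np.ones_like(z)],-1)@np.array(d['world_from_camera']).T
    P=P[...,:3]; P[z==0]=np.nan; return P
E
python3 - <<'E'
from h import *
for n in('top','side'):
    d=grab(n); cv2.imwrite(f'pics/{n}0.png',d['image'][...,::-1]); print(n,d['vfov'],d['k1'],np.array(d['world_from_camera']).round(3).tolist())
print(robot.state())
E
```

```text
top 47.69963096442061 0.01109313784580259 [[-0.025, 0.998, -0.056, 0.499], [-1.0, -0.026, -0.005, 0.016], [-0.006, 0.056, 0.998, 1.144], [0.0, 0.0, 0.0, 1.0]]
side 53.31608327179043 -0.11059869054010442 [[-0.922, 0.289, -0.258, 0.335], [-0.388, -0.66, 0.644, 0.562], [0.016, 0.693, 0.72, 0.669], [0.0, 0.0, 0.0, 1.0]]
{'clock': 0.1, 'joint_pos': array([-1.29219935e+00,  3.26898495e-01, -1.93486498e-01,  1.05196413e+00,
        1.03862615e-05,  1.43664888e+00]), 'joint_velocities': array([-0.00102189, -0.00202503,  0.0044256 , -0.0013048 , -0.00088377,
        0.00101811]), 'joint_efforts': array([ 5.06635242e-04, -4.44240475e+01,  2.63037264e+01,  7.91137543e-03,
        1.47819186e-06, -1.37750611e-06]), 'tool_pos': array([ 0.22051728, -0.50330166,  0.23056348]), 'ee_rot': array([-7.74748247e-04,  9.78780431e-01,  2.04910381e-01, -5.08468040e-05]), 'wrist_force': array([0.33381073, 0.35464263, 0.37202111]), 'moment': array([ 0.01893693, -0.02337595, -0.04596297]), 'finger_force': 0.0, 'grip_width': 0.08544295111908237}
```

View pics/top0.png

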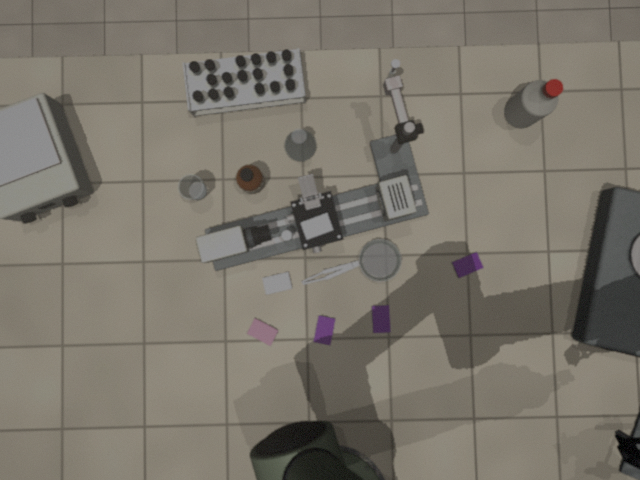

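View pics/side0.png

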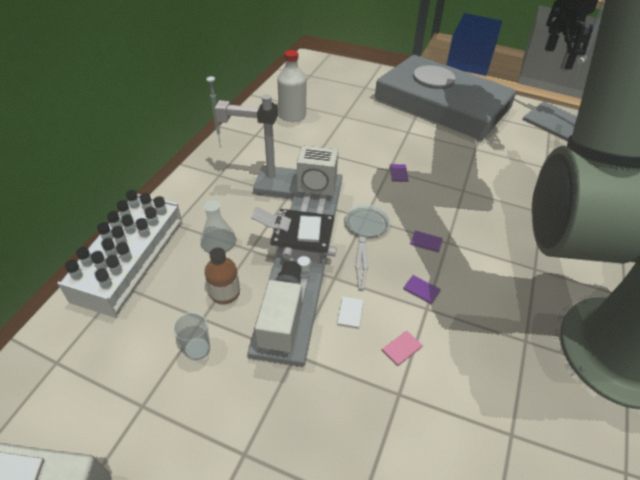

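The top view shows the stage at (316,220) with the clip lever at (309,190). Candidates for the coupon:
- White on the stage at (317,225)
- White spare on the bench at (277,283)
- Pink at (263,331)
- Purple at (325,329), (381,319) and (467,265)

I choose the white one on the black stage and will check it in a crop.

```bash
python3 - <<'E'
from h import *
t=dict(np.load('top.npz')); s=dict(np.load('side.npz'))
a=cv2.resize(t['image'][165:265,270:370],None,fx=4,fy=4,interpolation=cv2.INTER_CUBIC)
b=cv2.resize(s['image'][190:290,240:340],None,fx=4,fy=4,interpolation=cv2.INTER_CUBIC)
cv2.imwrite('pics/crop.png',np.hstack([a,b])[...,::-1])
P=cloud(t); np.save('Pt.npy',P)
for v in range(180,256,4): print(v,[f'{P[v,u,2]*1000:.0f}' for u in range(284,352,4)])
print('corner', P[180,284],P[252,348])
E
```

```text
180 ['3', '-2', '-2', '1', '98', '92', '97', '88', '1', '-0', '-0', '0', '-4', '-2', '0', '-1', '-3']
184 ['-3', '-6', '0', '-1', '93', '91', '92', '92', '-0', '1', '-6', 'nan', '-2', '-2', '-3', '-0', '-2']
188 ['-2', '-0', '-1', '0', '0', '86', '92', '85', '85', '-1', '0', '1', '1', '-2', '-3', '1', '1']
192 ['-7', '2', '2', '-1', '1', '85', '82', '82', '81', '0', '79', '75', '0', '2', '-0', '23', '18']
196 ['1', '-2', '-1', '-1', '-2', '85', '86', '89', '85', '90', '74', '76', '72', '18', '21', '16', '22']
200 ['-3', '-2', '-0', '76', '76', '86', '84', '89', '80', '74', '73', '75', '76', '21', '23', '22', '23']
204 ['1', '1', '74', '76', '79', '74', '80', '82', '76', '77', '73', '70', '74', '21', '25', '29', '27']
208 ['25', '21', '76', '75', '74', '75', '79', '71', '73', '76', '74', '77', '73', '26', '26', '28', '21']
212 ['20', '18', '21', '79', '74', '75', '77', '71', '76', '72', '78', '73', '73', '76', '20', '21', '22']
216 ['20', '64', '62', '73', '71', '73', '74', '73', '77', '80', '79', '80', '74', '74', '20', '23', '19']
220 ['27', '61', '63', '73', '75', '77', '79', '76',
[... 280 characters left out ...]
'66', '22', 'nan', '72', '75', '81', '79', '77', '80', '80', '72', '74', '73', '75', '23', '22']
236 ['63', '65', '61', '25', '79', '71', '80', '80', '70', '77', '77', '74', '76', '74', '76', '18', '1']
240 ['26', '63', '20', '19', '17', '74', '75', '72', '76', '78', '73', '72', '73', '70', '1', '1', '-2']
244 ['21', '20', '20', '19', '21', '76', '72', '75', '77', '72', '76', '-2', '1', '-2', '1', '-0', '-1']
248 ['18', '22', '22', '20', '19', '76', '78', '-2', '52', '43', '-0', '-2', '-3', '3', '-5', '-1', '-3']
252 ['21', '2', '1', '-3', '0', '-3', '-3', '-2', '48', '-3', '-1', '0', '2', '-3', '-3', '-2', '-1']
corner [0.66815122 0.08516542 0.00302104] [ 0.51254654 -0.046069   -0.00064965]
```

View pics/crop.png

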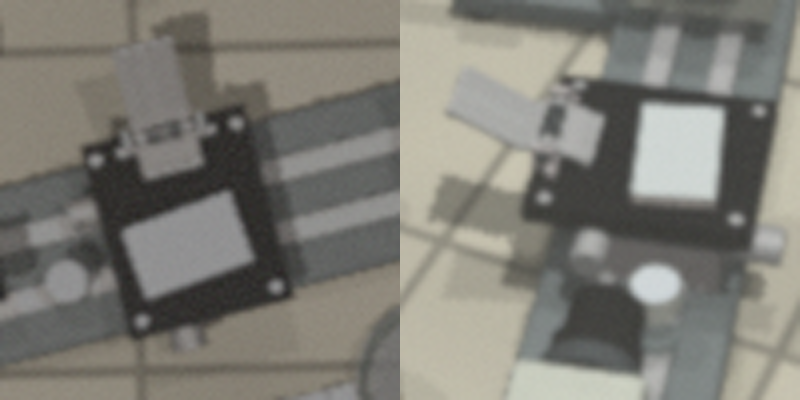

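The crop confirms it: a white coupon at (188,245) in the left half on the black stage, skewed relative to the stage, with the steel clip and jaw at (165,150). Next I rectify and fit.

```bash
cat >> h.py <<'E'
def rect(d,z,x0=.47,x1=.71,y0=-.06,y1=.12,r=.00025):
    # rows: x descending, cols: y descending
    xs=np.arange(x1,x0,-r); ys=np.arange(y1,y0,-r); Y,X=np.meshgrid(ys,xs)
    C=np.linalg.inv(d['world_from_camera']); p=np.stack([X,Y,0*X+z,0*X+1],-1)@C.T
    a=p[...,0]/-p[...,2]; b=-p[...,1]/-p[...,2]; k=1+d['k1']*(a*a+b*b)
    H=d['image'].shape[0]; f=H/2/np.tan(np.radians(d['vfov'])/2)
    return cv2.remap(d['image'],(f*a*k+d['cx']).astype('f4'),(f*b*k+d['cy']).astype('f4'),cv2.INTER_CUBIC)
def box(m,r=.00025,x1=.71,y1=.12):
    c=max(cv2.findContours(m.astype('u1'),cv2.RETR_EXTERNAL,cv2.CHAIN_APPROX_NONE)[0],key=cv2.contourArea)
    (u,v),(w,h),a=cv2.minAreaRect(c); return (x1-v*r)*1e3,(y1-u*r)*1e3,w*r*1e3,h*r*1e3,a
E
python3 - <<'E'
from h import *
out=[]
for n in('top','side'):
    d=dict(np.load(n+'.npz'))
    R=rect(d,.081); g=cv2.cvtColor(R,cv2.COLOR_RGB2GRAY)
    S=rect(d,.075); gs=cv2.cvtColor(S,cv2.COLOR_RGB2GRAY)
    out.append(S)
    # seed: stage region
    for nm,im in(('c',g),):
        for th in (95,105,115,130,150):
            m=im>th; nl,L,st,ce=cv2.connectedComponentsWithStats(m.astype('u1'))
            for i in range(1,nl):
                A=st[i,4]*.0625
                if 1200<A<3500: print(n,nm,th,A,np.round(box(L==i),1))
    for th in (45,55,65):
        m=cv2.morphologyEx((gs<th).astype('u1'),cv2.MORPH_OPEN,np.ones((13,13)))
        nl,L,st,ce=cv2.connectedComponentsWithStats(m)
        for i in range(1,nl):
            A=st[i,4]*.0625
            if 3000<A<12000: print(n,'stage',th,A,np.round(box(L==i),1))
o=np.hstack(out)[...,::-1]; print(o.shape)
cv2.imwrite('pics/rect.png',cv2.resize(o,(800,533)))
E
```

```text
top c 95 2323.875 [590.  -39.6  85.5  40.2  90. ]
top c 95 2120.4375 [564.5  18.8  37.7  57.8  71.3]
top c 105 2042.3125 [564.5  18.8  36.8  56.9  71.3]
top c 115 2760.5625 [686.5  82.6  74.7  47.    0. ]
top c 115 1434.375 [645.1 -27.7  29.8  64.   90. ]
top c 115 1958.375 [564.5  18.9  36.   56.1  71.2]
top c 115 2404.125 [525.9  -9.5  41.2 100.5  90. ]
top c 115 2347.0625 [486.   82.5  75.   31.5   0. ]
top c 115 3030.75 [485.7  -9.3  31.  101.   90. ]
top c 130 2311.625 [687.8  84.   44.5  72.   90. ]
top c 130 1874.1875 [6.267e+02 8.920e+01 6.140e+01 6.010e+01 6.000e-01]
top c 130 1810.25 [564.5  19.   34.5  54.3  71.3]
top c 130 2055.125 [485.   83.4  29.5  73.2  90. ]
top stage 55 3596.9375 [572.9  17.8  90.6  83.5  75.8]
top stage 65 4290.125 [575.9  18.9  99.4  87.9  76.1]
side c 95 2502.9375 [562.3  20.9  39.8  64.9  71.5]
side c 105 2411.25 [562.4  20.8  39.1  63.6  71.4]
side c 115 2327.3125 [562.4  20.7  38.5  62.4  71.4]
side c 130 2199.9375 [562.5  20.1  37.6  60.   71.6]
side c 150 2057.25 [562.7  19.8  36.5  58.   71.4]
(960, 1440, 3)
```

View pics/rect.png

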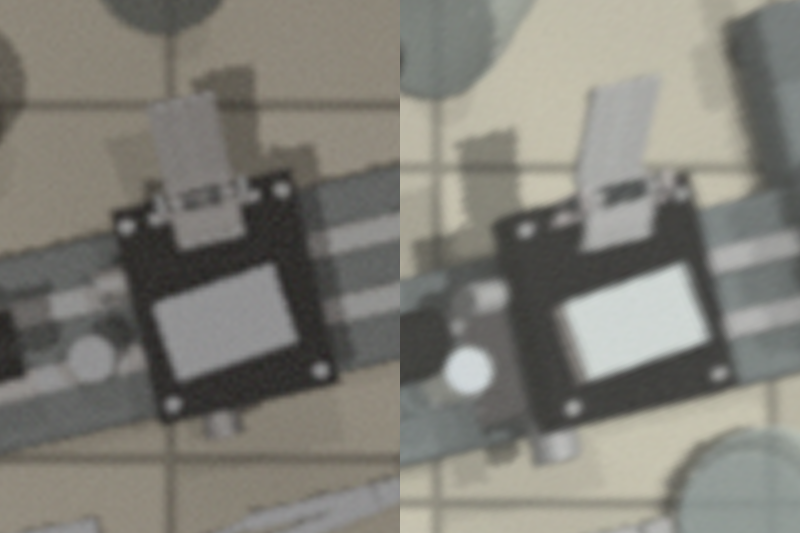

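The rectified views show the stage yawed about +13.5°, the coupon about +19°, the jaw clear of the coupon, and four screws at (127,227), (282,189), (173,404) and (321,370) in the left half. I'll fit the stage from the screws and check the column and flask clearances.

```bash
python3 - <<'E'
from h import *
seed={'top':[(127,227),(282,189),(321,370),(173,404)],'side':[(126,230),(283,193),(319,373),(173,407)]}
cp={'top':(564.5,18.9,18.75),'side':(562.7,19.8,18.5)}
for n in('top','side'):
    d=dict(np.load(n+'.npz')); g=cv2.cvtColor(rect(d,.0755),cv2.COLOR_RGB2GRAY).astype(float); q=[]
    for u,v in seed[n]:
        u=int(u*1.8);v=int(v*1.8); w=g[v-16:v+17,u-16:u+17]; w=np.clip(w-np.percentile(w,70),0,None)
        yy,xx=np.mgrid[-16:17,-16:17]; q.append((710-(v+(w*yy).sum()/w.sum())*.25,120-(u+(w*xx).sum()/w.sum())*.25))
    q=np.array(q); e=(q[0]+q[1]-q[2]-q[3])/2; l=(q[0]+q[3]-q[1]-q[2])/2
    a1=np.arctan2(e[1],e[0]);a2=np.arctan2(-l[0],l[1]); a=(a1+a2)/2; ex=np.array([np.cos(a),np.sin(a)]);ey=np.array([-ex[1],ex[0]])
    o=q.mean(0)+ex; c=np.array(cp[n][:2])-o
    print(n,q.round(1).tolist(),'dims',np.linalg.norm(e).round(1),np.linalg.norm(l).round(1),'yaw',np.degrees([a1,a2,a]).round(2),'origin',o.round(1),'coupon in instr',(c@ex).round(1),(c@ey).round(1),cp[n][2]-np.degrees(a))
P=np.load('Pt.npy').reshape(-1,3); P=P[~np.isnan(P).any(1)]
for lo in(.12,.15,.2):
    Q=P[(P[:,2]>lo)&(P[:,0]>.4)&(P[:,0]<.95)&(P[:,1]>-.25)&(P[:,1]<.35)]; print(lo,len(Q),Q.min(0).round(3) if len(Q) else'',Q.max(0).round(3) if len(Q) else '')
# lever/ stop: stage z and coupon z
from scipy.spatial import cKDTree
for nm,(x,y) in {'coupon':(.5645,.0188),}.items():
    Q=P[np.hypot(P[:,0]-x,P[:,1]-y)<.013]; print(nm,np.median(Q[:,2]),len(Q))
E
```

```text
top [[608.0, 63.1], [624.5, -6.8], [543.3, -24.2], [527.9, 42.2]] dims 82.9 70.0 yaw [13.39 13.18 13.29] origin [576.9  18.8] coupon in instr -12.1 3.0 5.464286025531756
side [[606.2, 63.8], [623.6, -7.5], [541.7, -23.1], [526.2, 42.6]] dims 83.0 70.4 yaw [12.81 13.46 13.13] origin [575.4  19.2] coupon in instr -12.2 3.5 5.36630447625461
0.12 1228 [ 0.596 -0.177  0.12 ] [ 0.834 -0.11   0.243]
0.15 1219 [ 0.705 -0.177  0.155] [ 0.834 -0.11   0.243]
0.2 200 [ 0.715 -0.155  0.2  ] [ 0.834 -0.115  0.243]
coupon 0.08004375531604335 138
```

```bash
cat >> h.py <<'E'
from scipy.spatial.transform import Rotation as Ro
O=np.array([576.4,19.0]); YAW=np.radians(13.2); EX=np.array([np.cos(YAW),np.sin(YAW)]); EY=np.array([-EX[1],EX[0]])
def rel(ix,iy,z):
    s=robot.state(); q=np.array(s['ee_rot']); R=Ro.from_quat(q[[1,2,3,0]]).as_matrix(); p=np.array(s['tool_pos'])*1e3
    t=np.r_[O+ix*EX+iy*EY,z]; ya=np.degrees(np.arctan2(R[1,1],R[0,1]))
    i=p[:2]-O
    print('clock',round(s['clock'],2),'shift',(R.T@(t-p)).round(1),'turn',round(ya-np.degrees(YAW),2),'now instr',(i@EX).round(1),(i@EY).round(1),p[2].round(1),'w',round(s['grip_width']*1e3,1),'F instr',(np.array(s['wrist_force'])[:2]@EX).round(1),(np.array(s['wrist_force'])[:2]@EY).round(1),round(s['wrist_force'][2],1))
E
python3 -c "
from h import *
rel(7.7,3,230)"
```

```text
clock 0.1 shift [ 543.6 -337.2    1.2] turn -79.55 now instr -465.7 -427.2 230.6 w 85.4 F instr 0.4 0.3 0.4
```

Emit:
move_arm(targets=[[-1,[45,-28,0],-7],[-1,[90,-56,0],-14],[-1,[135,-84,0],-21],[-1,[180,-112,0],-28],[-1,[225,-140,0],-35],[-1,[270,-168,0],-42],[-1,[315,-196,0],-49],[-1,[360,-224,0],-56],[-1,[405,-252,0],-63],[-1,[450,-280,0],-70],[-1,[495,-308,0],-79.5],[-1,[543.6,-337.2,0],-79.5],[-1,[543.6,-337.2,0],-79.5],[-1,[543.6,-337.2,0],-79.5],[-1,[543.6,-337.2,0],-79.5],[-1,[543.6,-337.2,0],-79.5]])

```text
clock: 2.1
tool_pos: [0.5829, 0.022, 0.2315]
ee_rot: [0.0, 0.622, 0.783, -0.0]
wrist_force: [0.6, -0.8, 0.8]
grip_width: 0.0853
finger_force: 0.0
```

```bash
python3 -c "
from h import *
rel(7.7,3,130)"
```

```text
clock 2.1 shift [  1.6   0.7 101.5] turn -0.16 now instr 7.0 1.4 231.5 w 85.3 F instr 0.4 -0.9 0.8
```

Emit:
move_arm(targets=[[-1,[1.6,0.7,40],0],[-1,[1.6,0.7,80],0],[-1,[1.6,0.7,115],0],[-1,[1.6,0.7,127],0],[-1,[1.6,0.7,127],0],[-1,[1.6,0.7,127],0]])

```text
clock: 2.85
tool_pos: [0.5849, 0.0246, 0.1059]
ee_rot: [0.001, 0.622, 0.783, 0.001]
wrist_force: [0.4, 0.5, 0.3]
grip_width: 0.0853
finger_force: 0.0
```

```bash
python3 - <<'E'
from h import *
rel(7.7,3,66)
s=grab('side'); cv2.imwrite('pics/s1.png',cv2.resize(s['image'][170:290,230:350],None,fx=5,fy=5,interpolation=cv2.INTER_CUBIC)[...,::-1])
E
```

```text
clock 2.85 shift [-0.5 -1.9 39.9] turn -0.06 now instr 9.5 3.5 105.9 w 85.3 F instr 0.6 0.4 0.3
```

View pics/s1.png

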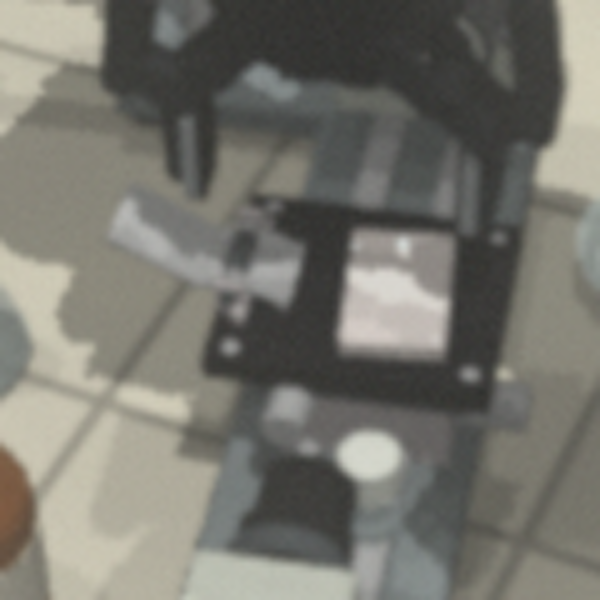

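The fingers hover as planned: the front tip at (190,195) above the lever, the rear tip at (510,225) just behind the coupon's trailing edge at x≈450. I'll descend in steps, watching the force.

Emit:
move_arm(targets=[[-1,[-0.5,-1.5,15],0],[-1,[-0.5,-1.5,28],0],[-1,[-0.5,-1.5,28],0],[-1,[-0.5,-1.5,28],0]])

```text
clock: 3.4
tool_pos: [0.5822, 0.0241, 0.0761]
ee_rot: [-0.0, 0.621, 0.783, -0.0]
wrist_force: [0.3, 0.8, -0.2]
grip_width: 0.0857
finger_force: 0.0
```

```bash
python3 -c "
from h import *
rel(7.7,3,66)"
```

```text
clock 3.4 shift [-0.6  0.9 10.1] turn -0.05 now instr 6.8 3.6 76.1 w 85.7 F instr 0.5 0.7 -0.2
```

Emit:
move_arm(targets=[[-1,[0,0,4],0],[-1,[0,0,8],0],[-1,[0,0,8],0],[-1,[0,0,8],0]])

```text
clock: 3.9
tool_pos: [0.5831, 0.024, 0.0697]
ee_rot: [0.001, 0.621, 0.783, 0.001]
wrist_force: [-2.3, 0.5, 8.2]
grip_width: 0.0859
finger_force: 3.9
```

```bash
python3 -c "
from h import *
rel(7.7,3,64)"
```

```text
clock 3.9 shift [-0.4 -0.   5.7] turn -0.04 now instr 7.7 3.4 69.7 w 85.9 F instr -2.1 1.0 8.2
```

Emit:
move_arm(targets=[[-1,[0,0,2],0],[-1,[0,0,4],0],[-1,[0,0,4],0],[-1,[0,0,4],0]])

```text
clock: 4.4
tool_pos: [0.5847, 0.0241, 0.0667]
ee_rot: [0.002, 0.621, 0.783, 0.002]
wrist_force: [-1.2, 0.8, 12.4]
grip_width: 0.0855
finger_force: 5.9
```

```bash
python3 - <<'E'
from h import *
rel(7.7,3,64)
s=grab('side'); cv2.imwrite('pics/s2.png',cv2.resize(s['image'][185:285,245:345],None,fx=6,fy=6,interpolation=cv2.INTER_CUBIC)[...,::-1])
E
```

```text
clock 4.4 shift [-0.1 -1.6  2.7] turn -0.04 now instr 9.3 3.1 66.7 w 85.5 F instr -1.0 1.0 12.4
```

View pics/s2.png

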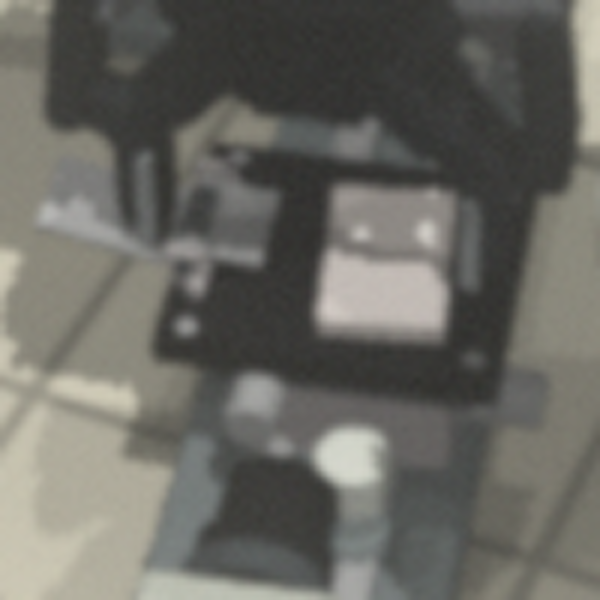

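The lever is pressed to near level with the finger at (150,240). The jaw is raised at (250,220), and the rear finger stands just behind the coupon at (470,245). Advancing with the fingers still fully open.

Emit:
move_arm(targets=[[-1,[0,3,0],0],[-1,[0,6,0],0],[-1,[-0.5,9,0],0],[-1,[-1,12,0],0],[-1,[-1,12,0],0],[-1,[-1,12,0],0]])

```text
clock: 5.2
tool_pos: [0.5931, 0.0256, 0.0649]
ee_rot: [-0.0, 0.622, 0.783, -0.001]
wrist_force: [-6.1, -0.6, 7.9]
grip_width: 0.0853
finger_force: 4.2
```

```bash
python3 -c "
from h import *
rel(19.7,2,66)"
```

```text
clock 5.2 shift [-0.6  1.9 -1.1] turn -0.05 now instr 17.8 2.6 64.9 w 85.3 F instr -6.0 0.8 7.9
```

Emit:
move_arm(targets=[[-1,[0,0,-1.5],0],[-0.92,[0,0,-2.5],0],[-0.85,[0,0,-3.5],0],[-0.78,[0,0,-4.5],0],[-0.7,[0,0,-5],0],[-0.7,[0,0,-5],0],[-0.7,[0,0,-5],0],[-0.7,[0,0,-5],0]])

```text
clock: 6.2
tool_pos: [0.5969, 0.0261, 0.071]
ee_rot: [0.002, 0.621, 0.784, 0.002]
wrist_force: [2.1, 1.5, 6.5]
grip_width: 0.0727
finger_force: 2.8
```

```bash
python3 - <<'E'
from h import *
rel(19.7,2,70)
s=grab('side'); cv2.imwrite('pics/s3.png',cv2.resize(s['image'][185:285,245:345],None,fx=6,fy=6,interpolation=cv2.INTER_CUBIC)[...,::-1])
E
```

```text
clock 6.2 shift [-0.3 -1.9  1. ] turn -0.03 now instr 21.6 2.3 71.0 w 72.7 F instr 2.4 0.9 6.5
```

View pics/s3.png

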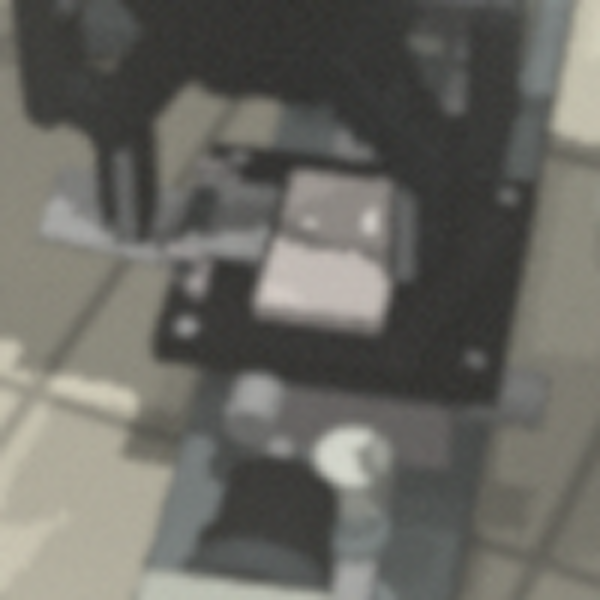

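The coupon has been pushed to just short of the jaw (leading edge about (275,235)) and is still on the stage. The lever is pressed but not quite level. I'll press 2 mm more and advance.

Emit:
move_arm(targets=[[-0.7,[0,0,1],0],[-0.7,[0,0,2],0],[-0.7,[0,0,2],0],[-0.7,[-0.5,3,2],0],[-0.7,[-0.5,6,2],0],[-0.7,[-1,9,2],0],[-0.7,[-1,9,2],0],[-0.7,[-1,9,2],0]])

```text
clock: 7.25
tool_pos: [0.6022, 0.0267, 0.0681]
ee_rot: [-0.0, 0.621, 0.783, -0.001]
wrist_force: [-6.3, -0.9, 9.0]
grip_width: 0.0726
finger_force: 4.4
```

```bash
python3 - <<'E'
from h import *
rel(38.3,0,68)
s=grab('side'); cv2.imwrite('pics/s4.png',cv2.resize(s['image'][185:285,245:345],None,fx=6,fy=6,interpolation=cv2.INTER_CUBIC)[...,::-1])
E
```

```text
clock 7.25 shift [-1.6 11.4  0.1] turn -0.05 now instr 26.9 1.6 68.1 w 72.6 F instr -6.3 0.5 9.0
```

View pics/s4.png

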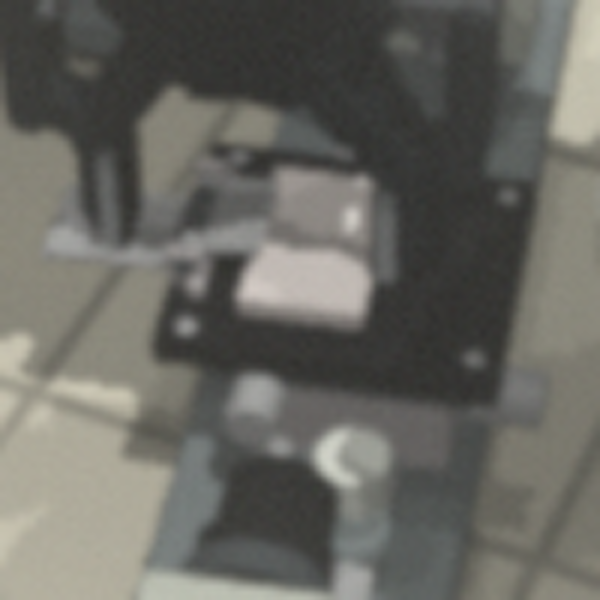

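The coupon has advanced about 5 mm, with its leading edge at (265,205) now at the jaw. The lever is about level and nothing is jammed. Continuing.

Emit:
move_arm(targets=[[-0.7,[-0.5,3,0],0],[-0.7,[-0.5,6,0],0],[-0.7,[-0.5,6,0],0],[-0.7,[-0.5,6,0],0]])

```text
clock: 7.8
tool_pos: [0.6086, 0.0275, 0.0679]
ee_rot: [-0.0, 0.622, 0.783, -0.0]
wrist_force: [-3.7, -1.1, 6.5]
grip_width: 0.0725
finger_force: 3.2
```

```bash
cat >> h.py <<'E'
def coup():
    d=grab('side'); g=cv2.cvtColor(d['image'],cv2.COLOR_RGB2GRAY); P=cloud(d)
    Q=P[np.isfinite(P).all(-1)&(g>110)&(np.abs(P[...,2]-.0805)<.006)]*1e3
    I=np.c_[(Q[:,:2]-O)@EX,(Q[:,:2]-O)@EY]; m=(np.abs(I[:,0])<40)&(np.abs(I[:,1])<42)
    # lateral bands outside the jaw (|y|>17)
    for lo,hi in((-30,-20),(-20,-12),(18,24),(24,31)):
        b=I[(I[:,1]>lo)&(I[:,1]<hi)&m]
        if len(b)>5: print((lo,hi),len(b),'x',np.percentile(b[:,0],[3,97]).round(1))
    b=I[m&(np.abs(I[:,0]-15)<10)]; print('y',np.percentile(b[:,1],[1,99]).round(1))
E
python3 -c "
from h import *
rel(38.3,0,68); coup()"
```

```text
clock 7.8 shift [-0.9  5.  -0.1] turn -0.06 now instr 33.3 1.0 67.9 w 72.5 F instr -3.9 -0.2 6.5
(-30, -20) 50 x [ 4.1 30.9]
(-20, -12) 37 x [ 3.  22.5]
(18, 24) 62 x [-3.4 38.7]
(24, 31) 65 x [-1.5 37.4]
y [-28.4  29.3]
```

Emit:
move_arm(targets=[[-0.7,[-0.4,2,0],0],[-0.7,[-0.4,4,0],0],[-0.7,[-0.4,4,0],0],[-0.7,[-0.4,4,0],0]])

```text
clock: 8.35
tool_pos: [0.6126, 0.0281, 0.0678]
ee_rot: [-0.0, 0.622, 0.783, -0.0]
wrist_force: [-3.8, -0.9, 5.6]
grip_width: 0.0725
finger_force: 2.8
```

```bash
python3 -c "
from h import *
rel(38.3,0,68)"
```

```text
clock 8.35 shift [-0.6  1.  -0.2] turn -0.05 now instr 37.3 0.6 67.8 w 72.5 F instr -3.9 0.0 5.6
```

Emit:
move_arm(targets=[[-0.7,[-0.4,1,0],0],[-0.7,[-0.4,2,0],0],[-0.7,[-0.4,2,0],0],[-0.7,[-0.4,2,0],0]])

```text
clock: 8.85
tool_pos: [0.6137, 0.0281, 0.0676]
ee_rot: [-0.001, 0.621, 0.783, -0.001]
wrist_force: [-5.2, -0.9, 5.8]
grip_width: 0.0725
finger_force: 3.9
```

```bash
python3 -c "
from h import *
rel(38.3,0,68); coup()"
```

```text
clock 8.85 shift [-0.3 -0.1 -0.4] turn -0.05 now instr 38.4 0.3 67.6 w 72.5 F instr -5.3 0.3 5.8
(-30, -20) 49 x [ 9.9 35.9]
(-20, -12) 32 x [ 8.3 37. ]
(18, 24) 55 x [ 2.5 38.7]
(24, 31) 63 x [ 2.5 37.3]
y [-28.   27.7]
```

Emit:
move_arm(targets=[[-0.7,[0,1,0],0],[-0.7,[0,2,0],0],[-0.7,[0,2,0],0],[-0.7,[0,2,0],0]])

```text
clock: 9.4
tool_pos: [0.6138, 0.0281, 0.0674]
ee_rot: [-0.002, 0.622, 0.783, -0.003]
wrist_force: [-9.3, -2.6, 8.9]
grip_width: 0.0727
finger_force: 6.0
```

```bash
python3 -c "
from h import *
rel(38.3,0,68)"
```

```text
clock 9.4 shift [-0.3 -0.2 -0.6] turn -0.07 now instr 38.5 0.3 67.4 w 72.7 F instr -9.6 -0.4 8.9
```

Emit:
move_arm(targets=[[-0.7,[0,1,0],0],[-0.7,[0,2,0],0],[-0.7,[0,2,0],0],[-0.7,[0,2,0],0]])

```text
clock: 9.9
tool_pos: [0.6138, 0.0281, 0.0672]
ee_rot: [-0.003, 0.622, 0.783, -0.004]
wrist_force: [-13.8, -2.7, 12.8]
grip_width: 0.0729
finger_force: 8.5
```

```bash
python3 - <<'E'
from h import *
rel(38.3,0,68); coup()
s=dict(np.load('side.npz')); cv2.imwrite('pics/s5.png',cv2.resize(s['image'][185:285,245:345],None,fx=6,fy=6,interpolation=cv2.INTER_CUBIC)[...,::-1])
E
```

```text
clock 9.9 shift [-0.3 -0.2 -0.8] turn -0.08 now instr 38.5 0.3 67.2 w 72.9 F instr -14.1 0.5 12.8
(-30, -20) 49 x [10.4 36.2]
(-20, -12) 29 x [ 8.8 32.4]
(18, 24) 55 x [ 1.7 38.9]
(24, 31) 63 x [ 3.3 37.5]
y [-28.   28.6]
```

View pics/s5.png

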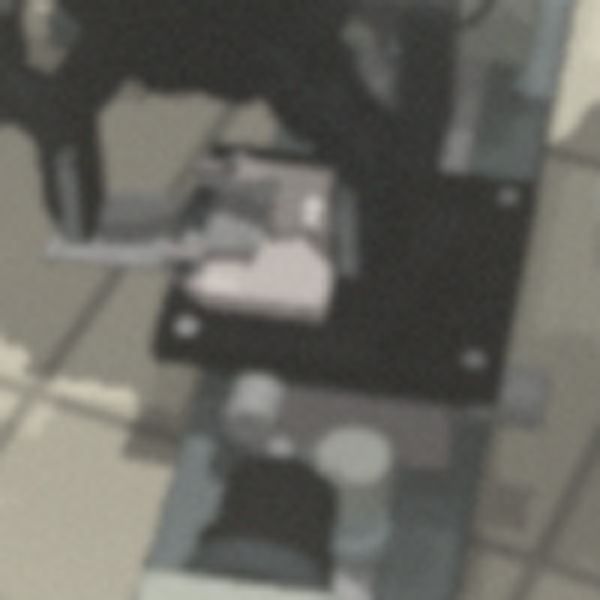

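The coupon is hard against the stop: the pose stalls at 38.5 while the force climbs to 14 N. The rear finger sits flush on its trailing edge at (345,235), and the jaw at (230,235) is open over its middle. I'll ease the push, then raise the lever slowly.

Emit:
move_arm(targets=[[-0.7,[0,-2,0],0],[-0.7,[0,-4,0],0],[-0.7,[0,-5.5,0],0],[-0.7,[0,-5.5,0],0],[-0.7,[0,-5.5,-1.5],0],[-0.7,[0,-5.5,-3],0],[-0.7,[0,-5.5,-4.5],0],[-0.7,[0,-5.5,-6],0],[-0.7,[0,-5.5,-7.5],0],[-0.7,[0,-5.5,-9],0],[-0.7,[0,-5.5,-11],0],[-0.7,[0,-5.5,-13],0],[-0.7,[0,-5.5,-15],0],[-0.7,[0,-5.5,-20],0],[-0.7,[0,-5.5,-40],0],[-0.7,[0,-5.5,-80],0],[-0.7,[0,-5.5,-130],0],[-0.7,[0,-5.5,-150],0],[-0.7,[0,-5.5,-150],0]])

```text
clock: 12.32
tool_pos: [0.615, 0.0279, 0.2195]
ee_rot: [0.002, 0.621, 0.783, 0.001]
wrist_force: [-0.0, 0.3, -0.5]
grip_width: 0.0729
finger_force: 0.0
```

```bash
python3 - <<'E'
from h import *
rel(38.3,0,218); coup()
s=dict(np.load('side.npz')); cv2.imwrite('pics/s6.png',cv2.resize(s['image'][165:285,235:355],None,fx=5,fy=5,interpolation=cv2.INTER_CUBIC)[...,::-1])
E
```

```text
clock 12.32 shift [ 0.1 -1.3  1.5] turn -0.04 now instr 39.6 -0.1 219.5 w 72.9 F instr 0.0 0.3 -0.5
(-30, -20) 74 x [ 1.2 36.2]
(-20, -12) 55 x [ 1.2 38.3]
(18, 24) 53 x [ 2.3 38.6]
(24, 31) 67 x [ 2.  35.9]
y [-30.9  28.2]
```

View pics/s6.png

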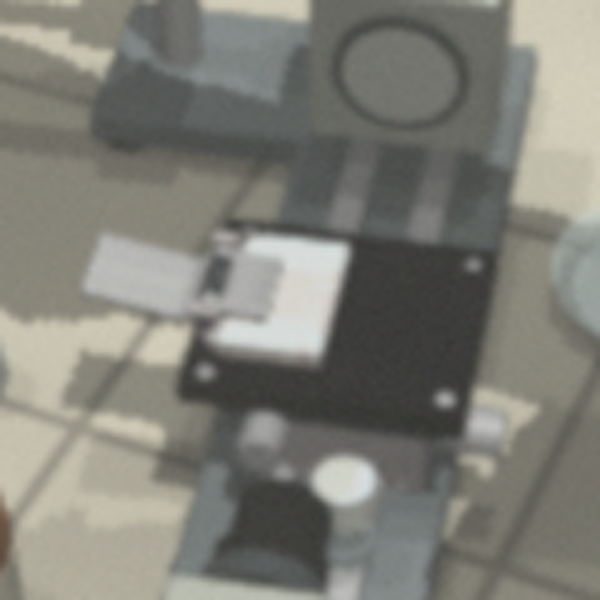

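The jaw at (255,290) grips the coupon's middle, the coupon is square against the stop, the lever is up, and the arm is clear. Handing in.

```bash
python3 -c "
from plant import robot
print(robot.sign_off())"
```

```text
the job is handed in; nothing more can be done
None
```

The coupon is clamped: pushed flush against the stop, about centred under the jaw, with the lever released and the arm clear; I handed the job in at about 12 s on the robot clock, and the sign-off returned no verdict.

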